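# Feed one specimen carrier from the magazine to the microscope stage

## Robot

A 7-joint arm with a two-finger parallel gripper is mounted at the origin on the work surface. World frame = base frame: x ahead of the robot, y to its left, z up, the work surface at z = 0. Lengths are in m, angles in rad, forces in N, time in s.
With the tool pointing down it reaches from about 0.425 to 0.875 m from the base axis. Payload 4.7 kg.
Tool frame: the origin (TCP) lies on the centre line of the jaws, within the pads' length; the fingertips stand 8 mm ahead of it and the grasp point (between the pads) lies 11 mm behind it; z points along the fingers, y is the direction in which the jaws open and shut (so a half turn about z gives the same grasp; the last joint's range is limited). The gripper opens to 87 mm and grips with 3 to 60 N. Pads are 19 mm wide; open, the fingers measure 117 mm over their backs; the gripper's body (75 mm by 190 mm) begins 51 mm behind the grasp point.
Start: joints at [1.169, 0.321, -0.07, 1.45, 0.023, 1.371, -0.057], TCP at [0.263, -0.595, 0.231] pointing down, gripper open.
Joint ranges: [-2.86, 2.86], [-0.3, 2.09], [-1.38, 1.24], [0.06, 2.45], [-1.56, 4.7], [0.09, 2.05], [-2.69, 2.69]. Speed limits (rad/s): [2.57, 2.57, 3.14, 3.14, 3.14, 3.14, 3.14].

## Interface

Orientations are given as a rotation vector (axis times angle).
In Python, from bench import ctrl, cams, workorder gives the robot as it stands. The module is installed in compiled form; this text tells all that it offers.
- The arm moves only by the tool carry_out, never from a script. Its argument "rows" is a list of rows, each an object with "offset": the shift along the tool's x, y, z in m, a list of three; "rot": the turn, a rotation vector about the tool's x, y, z in degrees, a list of three; "gripper": the opening, from 0 (shut) to 1 (fully open). In form: [{"offset": [dx, dy, dz], "rot": [rx, ry, rz], "gripper": gripper}, ...]. A call has 1 to 10 rows; each row shifts and turns the commanded pose from where the row before left it, along the tool's axes as they then stand; what a row does not reach is not made up. A row lasts 1/8 s, in which the tool goes at most 62.5 mm and 10.7 degrees, less where a joint would pass 70% of its speed; a pose out of reach is approached as far as the arm can. A call is refused whole if a number of a shift passes 0.0625 or a number of a turn 10.7, either way. A call with a gripper value outside its range is refused whole. The fingers move at their own pace and stop on an object; "grip_force" is the grip in N (left out, the last holds). Time passes only in rows, so rows that do not move let the fingers close. It gives the time, the measured TCP pose, the force and the opening at its end, in the units of the state.
- ctrl.get_state(): the state, without advancing time (a new reading comes with each control period).
- cams.get_image(name): name is "scene" or "side" or "wrist"; returns a dict with "img" (400x640x3 uint8, red, green, blue), "vfov" (degrees; the focal length in pixels is half the picture's height over the tangent of half this angle, whatever the lens; pixels are square), "cx", "cy" (the principal point, pixels), "k1" (the pictures are not rectified: a ray, as slopes to the right and down, at radius r is drawn at 1 + k1 r^2 times it, then the intrinsics apply), "R" (3x3) and "t" (3): a world point X has camera coordinates R X + t. Camera axes: x right, y down, z forward; pixel columns grow to the right and rows downward; lengths in m; the calibration is good to about 2 mm. A picture is of the moment at which its call begins. There is no depth.
- workorder.close_job(): hands the job in, once; it reports no verdict.
The state is a dict: "time": time; "joint_positions": joint angles; "qd": joint speeds; "joint_torque": joint torques, N m; "position": TCP position; "tool_rot": TCP orientation; "ft_force": force on the tool from outside, world axes, zero at the start; "torque": the same for the moment, N m; "grip_width": opening from 0.0 (shut) to 1.0 (fully open).
Only numpy, scipy, OpenCV 4.12 (cv2) and the standard library are available. Lean on these libraries where they do the work, as an engineer would, in place of code of your own. Each camera call takes 0.05 s, during which the arm holds its last target.

## Task

Use the pusher to drive the lowest specimen carrier right out of the magazine, and pull the pusher fully back so that the rest of the stack drops flat onto the magazine's deck. Lay the carrier you fed out flat on the microscope stage, slid fully home between the ears of the fork and against its stop. Feed only the one carrier, do not let it fall onto the bench, and leave the bottle, jar and brush where they are.

Things in the scene. Friction and masses are not known exactly. Their poses are not given: they have to be found in the camera images.
- magazine_deck (a point): Point on the deck (20 mm above the bench) under the middle of the stack in the fixed grey metal magazine, a unit 262 mm long. +x is the way the pusher drives, z up. A clear-sided tower, x = -31 to 31 mm, 40 mm wide, top 64 mm above the bench, holds four stacked carriers; its slot at the foot lets only the lowest out, to +x. Pusher at -x.
- outfeed (a point): Point on the outfeed at deck height, 62 mm along +x from the deck point, under the centre of a carrier that has been fully pushed out. The outfeed is a 22 mm wide rib, 20 mm above the bench, from the tower to a 4 mm high lip 37 mm beyond this point; a carrier overhangs it 4 mm each side. Beside and below it only a 6 mm high, 56 mm wide base plate.
- pusher (a joint): Pusher: a steel blade 6.5 mm thick on the deck. 0 = fully back, 0.072 m = fully in (hard stops); stays where left, takes 2 N. It meets the lowest carrier at 0.010. Fully in, that carrier is out and clear of the tower; those above then rest on the blade and drop to the deck when the pusher is pulled fully back.
- pusher_grip (a point): Middle of the pusher's upright black grip block: 24 mm long (x, the push direction), 16 mm wide, top 16 mm above this point (70 mm above the bench), bottom 20 mm below it on a 34 x 34 mm foot. Moves with the pusher; 133 mm behind (-x of) the deck point when fully back, 61 mm behind it when fully in.
- carrier_1_c (a point): Centre (half-way up) of the lowest carrier in the magazine, the one to deliver: a flat white plastic plate 52 mm long (x, along the push), 30 mm wide (y), 8 mm thick, with a small round glass window, about 30 g. All four are alike; either end may lead.
- stage_home (a point): Where the carrier's centre must end on the fixed microscope stage (low white stand with a knob at one side, flat grey top 140 x 100 mm, 30 mm above the bench; this point 4 mm above it). +x runs into a steel fork 8 mm high: stop face at x = 26 mm, ears from x = 18 mm with inner faces at y = +-17 mm, flared to a mouth about 41 mm wide at x = 11 mm. Carrier's length along x.
- wash_bottle: Bystander: white wash bottle with bent spout, 60 mm across, 170 mm tall; origin at the centre of its underside.
- jar: Bystander: small amber jar with black cap, 48 mm across, 55 mm tall; origin at the centre of its underside.
- brush: Bystander: small brush lying on the bench, 150 mm long along its x; origin under its middle.
- carrier_2_c (a point): Centre of the second carrier counted from below, same shape; it stays in the magazine.
- carrier_3_c (a point): Centre of the third carrier counted from below, same shape; it stays in the magazine.
- carrier_4_c (a point): Centre of the top carrier counted from below, same shape; it stays in the magazine.
Not all that is in view belongs to the job. Leave any green look-alike of the part that bears carrier_4_c alone. There is more than one size of the part that bears stage_home; the job needs the larger.

How it is judged:
By the outcome, as a careful person would: the job done as asked, in the order asked, and still so for the second after the job is handed in, with the robot touching nothing.
It also fails if it takes over 48 s, if anything falls off the work surface, if the arm or the gripper's body presses on something with over 40 N, if the wrist force passes 120 N, or if a joint passes its speed limit or range.

## Working session

There is one attempt and no reset: what is moved stays moved. The work goes in short steps, Python scripts to look and compute and a tool call to move; the robot and the scene stay as the last step left them, time stands still between calls to the robot, and variables do not carry over. Pictures are saved under pics/ and viewed, and the job is handed in when it is done.

Besides the shell and the picture viewer there is one more tool, called after "Call:" as name(argument=value, ...) on one line, values as JSON. carry_out: Moves the arm, as the interface text tells. Its arguments: {"type":"object","properties":{"rows":{"type":"array"},"grip_force":{"type":"number"}},"required":["rows"]}

```bash
mkdir -p pics; ls; cat > h.py <<'E'
import numpy as np, cv2
from bench import ctrl,cams,workorder
from scipy.spatial.transform import Rotation as Rn
import pickle
def grab(name,tag):
    d=cams.get_image(name); cv2.imwrite(f'pics/{tag}.png',d['img'][:,:,::-1]); pickle.dump(d,open(f'pics/{tag}.pkl','wb')); return d
def load(tag): return pickle.load(open(f'pics/{tag}.pkl','rb'))
def K(d):
    f=200/np.tan(np.radians(d['vfov'])/2); return np.array([[f,0,d['cx']],[0,f,d['cy']],[0,0,1.]])
def proj(d,P):
    P=np.atleast_2d(P).astype(float)
    r,_=cv2.projectPoints(P,cv2.Rodrigues(np.array(d['R']))[0],np.array(d['t'],float),K(d),np.array([d['k1'],0,0,0.])); return r[:,0]
def ray(d,uv):
    n=cv2.undistortPoints(np.array([[uv]],float),K(d),np.array([d['k1'],0,0,0.]))[0,0]
    R=np.array(d['R']); c=-R.T@np.array(d['t']); return c,R.T@np.array([n[0],n[1],1.])
def onz(d,uv,z):
    c,v=ray(d,uv); return c+v*(z-c[2])/v[2]
def crop(tag,x0,y0,x1,y1,s,out):
    im=cv2.imread(f'pics/{tag}.png')[y0:y1,x0:x1]; cv2.imwrite(f'pics/{out}.png',cv2.resize(im,None,fx=s,fy=s,interpolation=cv2.INTER_CUBIC))
E
python3 - <<'E'
from h import *
for n in ['scene','side','wrist']:
    d=grab(n,n+'0'); print(n,d['vfov'],d['cx'],d['cy'],d['k1'],(-np.array(d['R']).T@d['t']).round(3))
s=ctrl.get_state(); print(s)
E
```

```text
pics
scene 54.67949485277886 316.3654012635051 200.61114280641263 -0.06212953693314175 [ 0.837 -0.3    0.694]
side 52.41754346606297 314.3762710502715 194.78451943572185 0.029947090699804054 [ 0.463 -0.631  0.672]
wrist 70.0400110818571 325.09928570077454 195.50627748281542 0.011670290940076428 [ 0.334 -0.563  0.383]
{'time': 0.15, 'joint_positions': array([ 1.16910694,  0.32165375, -0.07010925,  1.45137954,  0.02260223,
        1.3708356 , -0.05690639]), 'qd': array([-2.20961940e-05, -3.11743901e-03, -4.08591636e-04, -2.51688298e-03,
        1.29659871e-03, -4.84140806e-04, -2.21780475e-03]), 'joint_torque': array([ 3.06605707e-04, -4.91793287e+01, -4.04277155e-01, -3.12875354e+01,
       -6.39070384e-02,  4.05704509e-02,  8.21822823e-05]), 'position': array([ 0.26234678, -0.59425312,  0.22971995]), 'tool_rot': array([-3.07252626e+00, -6.48192637e-01,  6.07974938e-04]), 'ft_force': array([-0.14010713,  0.56986061, -0.88143676]), 'torque': array([ 0.03562296, -0.01919485,  0.03050462]), 'grip_width': 1.0027787193770565}
```

View pics/scene0.png

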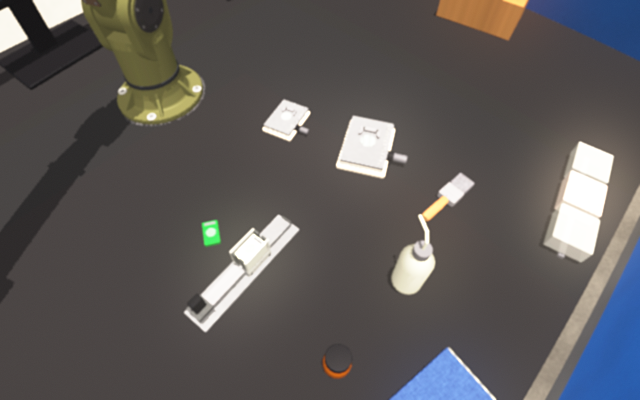

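View pics/side0.png

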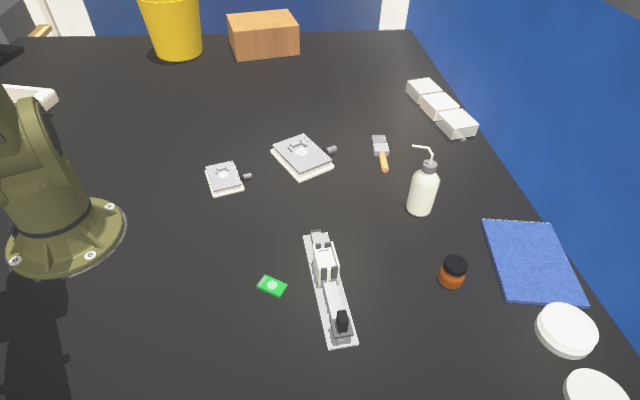

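View pics/wrist0.png

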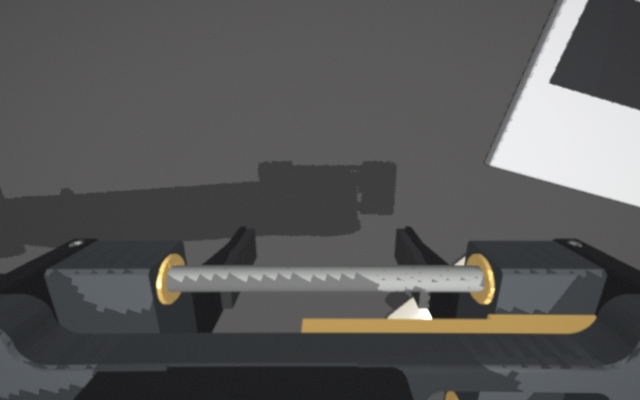

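The scene shows the magazine at about (243,270), with its black grip at (198,303). There are two white stages: a large one at (367,147) and a small one at (287,119). A green carrier look-alike lies at (211,233), the bottle at (413,268), the jar at (338,360) and the brush at (450,197). The larger stage at (367,147) in scene, (302,155) in side, is the one for the job. I'll confirm that in crops.

```bash
python3 - <<'E'
from h import *
crop('scene0',175,205,315,335,5,'c1')
crop('side0',290,220,370,355,4.4,'c2')
crop('scene0',255,90,425,190,4.7,'c3')
crop('side0',195,120,345,205,5,'c4')
E
```

```text
(no output)
```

View pics/c1.png

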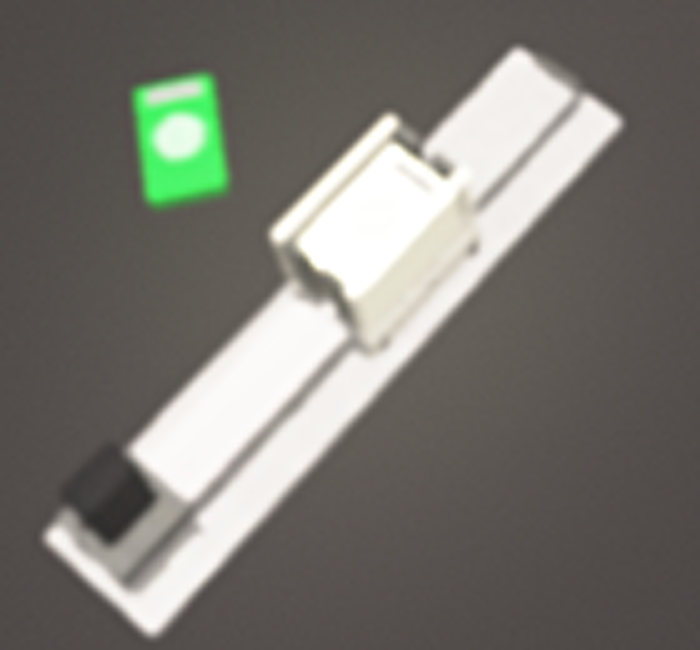

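View pics/c2.png

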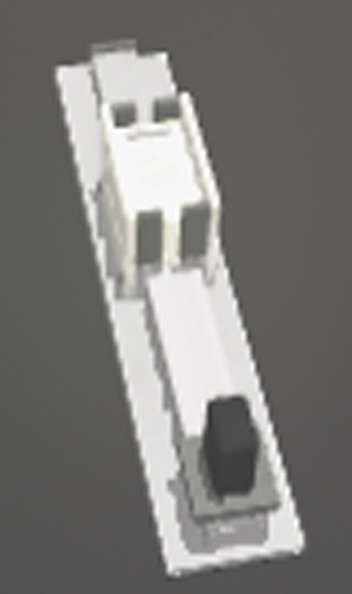

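View pics/c3.png

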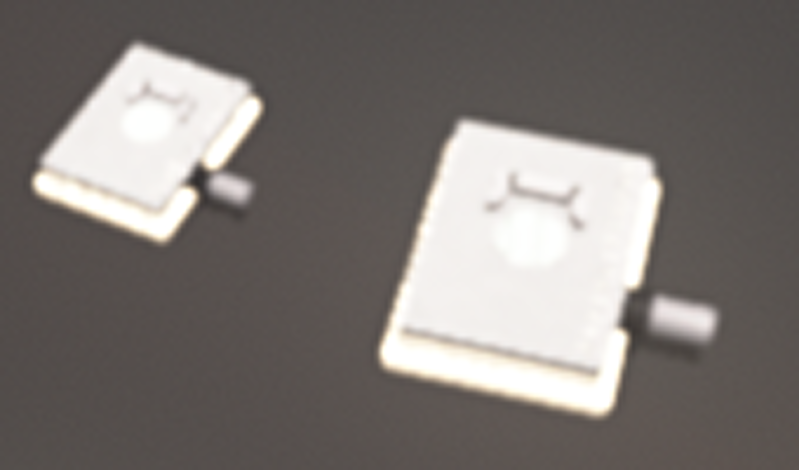

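View pics/c4.png

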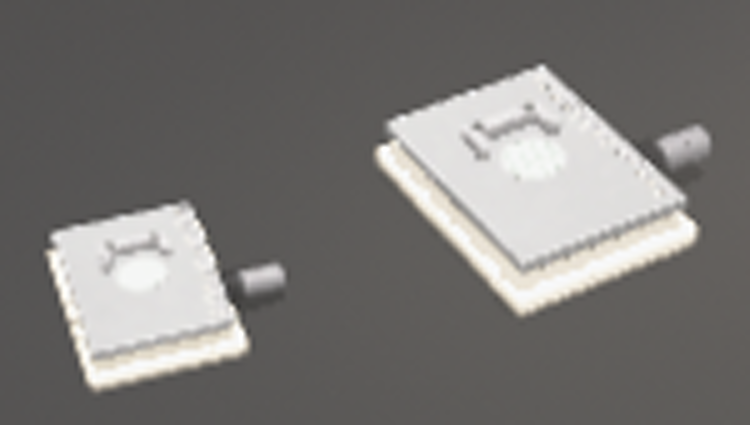

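```bash
cat > fit.py <<'E'
from h import *
from scipy.optimize import least_squares
S=load('scene0');D=load('side0')
o=lambda x0,y0,s,L:[((u+.5)/s-.5+x0,(v+.5)/s-.5+y0) for u,v in L]
sc=o(175,205,5,[(45,537),(152,637),(622,122),(518,47)])
sd=o(290,220,4.4,[(170,575),(300,550),(57,68)])
for p in sc: print('scene',onz(S,p,.006).round(4))
for p in sd: print('side',onz(D,p,.006).round(4))
gt=o(175,205,5,[(108,494)]); gd=o(290,220,4.4,[(232,415)])
print('grip top',onz(S,gt[0],.07),onz(D,gd[0],.07))
tw=o(175,205,5,[(272,236),(392,116)]); td=o(290,220,4.4,[(103,107),(187,95),(217,208),(132,208)])
for p in tw: print('tower s',onz(S,p,.064).round(4))
for p in td: print('tower d',onz(D,p,.064).round(4))
# stage tops z=.03
ss=o(255,90,4.7,[(460,120),(655,160),(597,375),(403,330)]); s2=o(195,120,5,[(388,126),(543,66),(686,205),(525,270)])
print('stage S'); [print(onz(S,p,.03).round(4)) for p in ss]
print('stage D'); [print(onz(D,p,.03).round(4)) for p in s2]
# fork corner bits: back bar ends z .038
fs=o(255,90,4.7,[(512,178),(580,188),(490,207),(580,226),(530,240)]); fd=o(195,120,5,[(478,124),(552,130),(485,157),(532,155)])
print('fork S'); [print(onz(S,p,.034).round(4)) for p in fs]
print('fork D'); [print(onz(D,p,.034).round(4)) for p in fd]
E
python3 fit.py
```

```text
scene [ 0.5229 -0.3057  0.006 ]
scene [ 0.5791 -0.3011  0.006 ]
scene [ 0.5539 -0.04    0.006 ]
scene [ 0.4975 -0.0443  0.006 ]
side [ 0.5251 -0.3079  0.006 ]
side [ 0.577  -0.3023  0.006 ]
side [ 0.5005 -0.0452  0.006 ]
grip top [ 0.5555277  -0.28174906  0.07      ] [ 0.5497811  -0.27927615  0.07      ]
tower s [ 0.5193 -0.1819  0.064 ]
tower s [ 0.5138 -0.1191  0.064 ]
tower d [ 0.5158 -0.1207  0.064 ]
tower d [ 0.5537 -0.1169  0.064 ]
tower d [ 0.5584 -0.1795  0.064 ]
tower d [ 0.5229 -0.1764  0.064 ]
stage S
[0.4373 0.2635 0.03  ]
[0.5272 0.3105 0.03  ]
[0.5906 0.1802 0.03  ]
[0.5077 0.1383 0.03  ]
stage D
[0.442  0.2591 0.03  ]
[0.5285 0.3087 0.03  ]
[0.592 0.179 0.03 ]
[0.5066 0.1341 0.03  ]
fork S
[0.4848 0.2469 0.034 ]
[0.5136 0.2651 0.034 ]
[0.4894 0.2241 0.034 ]
[0.5293 0.245  0.034 ]
[0.5173 0.2208 0.034 ]
fork D
[0.4897 0.2516 0.034 ]
[0.5284 0.2432 0.034 ]
[0.4918 0.2223 0.034 ]
[0.5163 0.2221 0.034 ]
```

The crops settle the stage: the large one's top measures about 145 x 97 mm, which matches the 140 x 100 mm stated, so it is the job's stage. The fork opens toward the robot's right-front, and its bar is at (545,185) in c3. Magazine deck is near (0.537,-0.1485), and the pusher drives at a yaw of about 95.4°. Next I'll write a planning helper.

```bash
cat >> h.py <<'E'
def tool(s=None):
    s=s or ctrl.get_state(); R=Rn.from_rotvec(s['tool_rot']); return np.array(s['position']),R
def show():
    s=ctrl.get_state(); p,R=tool(s); print('t',round(s['time'],2),'p',p.round(4),'x',R.as_matrix()[:,0].round(3),'y',R.as_matrix()[:,1].round(3),'F',s['ft_force'].round(1),'w',round(s['grip_width'],3),'q',s['joint_positions'].round(2))
def plan(target,yawx,n,start=None):
    """yawx: world yaw deg of tool x, tool z down. n rows even; prints rows rounded"""
    p,R=start or tool(); c,s=np.cos(np.radians(yawx)),np.sin(np.radians(yawx))
    Rt=Rn.from_matrix(np.array([[c,s,0],[s,-c,0],[0,0,-1.]]))
    rv=(R.inv()*Rt).as_rotvec(degrees=True)
    for i in range(n):
        rr=(R.inv()*Rt).as_rotvec(degrees=True)/(n-i); off=R.inv().apply((np.array(target)-p)/(n-i))
        rr=rr.round(1); off=off.round(4); print(list(off),list(rr))
        p=p+R.apply(off); R=R*Rn.from_rotvec(rr,degrees=True)
    return p,R
E
python3 - <<'E'
from h import *
show()
plan([.56,-.27,.24],95.4,10); print()
plan([.56,-.27,.24],-84.6,10)
E
```

```text
t 0.15 p [ 0.2623 -0.5943  0.2297] x [ 0.915  0.404 -0.   ] y [ 0.404 -0.915 -0.001] F [-0.1  0.6 -0.9] w 1.003 q [ 1.17  0.32 -0.07  1.45  0.02  1.37 -0.06]
[np.float64(0.0403), np.float64(-0.0176), np.float64(-0.001)] [np.float64(-0.0), np.float64(-0.0), np.float64(-7.2)]
[np.float64(0.0422), np.float64(-0.0125), np.float64(-0.001)] [np.float64(-0.0), np.float64(-0.0), np.float64(-7.2)]
[np.float64(0.0435), np.float64(-0.0071), np.float64(-0.001)] [np.float64(-0.0), np.float64(-0.0), np.float64(-7.1)]
[np.float64(0.044), np.float64(-0.0016), np.float64(-0.001)] [np.float64(-0.0), np.float64(-0.0), np.float64(-7.2)]
[np.float64(0.0438), np.float64(0.0039), np.float64(-0.001)] [np.float64(-0.0), np.float64(-0.0), np.float64(-7.1)]
[np.float64(0.043), np.float64(0.0093), np.float64(-0.001)] [np.float64(-0.0), np.float64(-0.0), np.float64(-7.2)]
[np.float64(0.0415), np.float64(0.0146), np.float64(-0.001)] [np.float64(-0.0), np.float64(-0.0), np.float64(-7.1)]
[np.float64(0.0394), np.float64(0.0196), np.float64(-0.001)] [np.float64(-0.0), np.float64(-0.0), np.float64(-7.2)]
[np.float64(
[... 678 characters left out ...]
10.8)]
[np.float64(0.0173), np.float64(-0.0405), np.float64(-0.001)] [np.float64(-0.0), np.float64(0.0), np.float64(10.9)]
[np.float64(0.0093), np.float64(-0.043), np.float64(-0.001)] [np.float64(-0.0), np.float64(0.0), np.float64(10.8)]
[np.float64(0.001), np.float64(-0.044), np.float64(-0.001)] [np.float64(-0.0), np.float64(0.0), np.float64(10.9)]
[np.float64(-0.0073), np.float64(-0.0434), np.float64(-0.001)] [np.float64(0.0), np.float64(0.0), np.float64(10.8)]
[np.float64(-0.0153), np.float64(-0.0413), np.float64(-0.001)] [np.float64(0.0), np.float64(0.0), np.float64(10.9)]
[np.float64(-0.0228), np.float64(-0.0377), np.float64(-0.0011)] [np.float64(0.0), np.float64(0.1), np.float64(10.8)]
```

Call:
carry_out(rows=[{"offset": [0.039,-0.018,0.003],"rot": [0,0,-7.2],"gripper": 1},{"offset": [0.041,-0.013,0.003],"rot": [0,0,-7.2],"gripper": 1},{"offset": [0.042,-0.008,0.003],"rot": [0,0,-7.2],"gripper": 1},{"offset": [0.043,-0.002,0.003],"rot": [0,0,-7.2],"gripper": 1},{"offset": [0.043,0.003,0.003],"rot": [0,0,-7.2],"gripper": 1},{"offset": [0.042,0.008,0.003],"rot": [0,0,-7.1],"gripper": 1},{"offset": [0.04,0.014,0.003],"rot": [0,0,-7.1],"gripper": 1},{"offset": [0.038,0.019,0.003],"rot": [0,0,-7.1],"gripper": 1},{"offset": [0.036,0.024,0.003],"rot": [0,0,-7.1],"gripper": 1},{"offset": [0.033,0.028,0.003],"rot": [0,0,-7.1],"gripper": 1}])

```text
time: 1.4
position: [0.5489, -0.2736, 0.2002]
tool_rot: [-2.111, -2.326, 0.0]
ft_force: [0.9, -0.6, -0.1]
grip_width: 0.999
```

```bash
python3 - <<'E'
from h import *
show(); d=grab('wrist','w1'); show()
crop('w1',0,0,640,400,1.25,'w1b')
E
```

```text
t 1.4 p [ 0.5489 -0.2736  0.2002] x [-0.097  0.995 -0.   ] y [ 0.995  0.097 -0.   ] F [ 0.9 -0.6 -0.1] w 0.999 q [ 0.79  0.29 -0.45  1.58  0.13  1.3   0.42]
t 1.45 p [ 0.5532 -0.266   0.1999] x [-0.109  0.994  0.005] y [0.994 0.109 0.003] F [3.4 5.2 0.1] w 1.0 q [ 0.79  0.29 -0.46  1.58  0.13  1.3   0.42]
```

View pics/w1b.png

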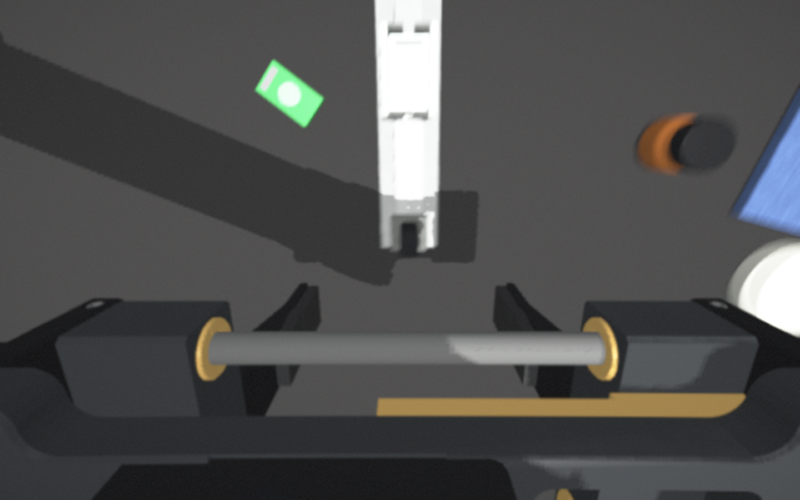

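The wrist view shows the magazine straight ahead, with the grip top at about (409,230) and the green decoy off to the left. The arm was still settling during that shot, so I'll take it again.

```bash
python3 - <<'E'
from h import *
show(); cams.get_image('wrist');cams.get_image('wrist'); d=grab('wrist','w2'); show()
crop('w2',270,0,390,220,3.0,'w2a')
crop('w2',290,130,370,220,6.0,'w2b')
E
```

```text
t 1.45 p [ 0.5532 -0.266   0.1999] x [-0.109  0.994  0.005] y [0.994 0.109 0.003] F [3.4 5.2 0.1] w 1.0 q [ 0.79  0.29 -0.46  1.58  0.13  1.3   0.42]
t 1.6 p [ 0.5485 -0.2736  0.2001] x [-0.094  0.996  0.   ] y [ 0.996  0.094 -0.001] F [-0.2  0.1  0.2] w 0.997 q [ 0.79  0.29 -0.45  1.58  0.13  1.3   0.42]
```

View pics/w2a.png

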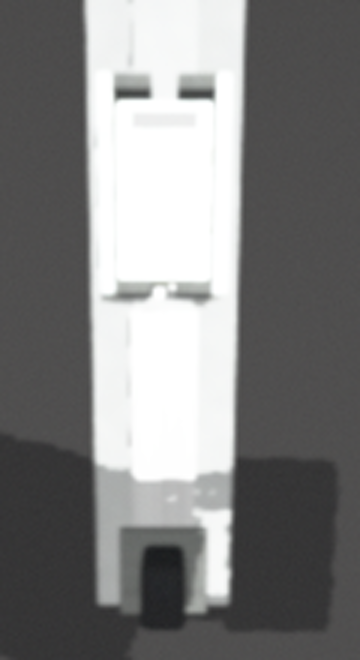

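View pics/w2b.png

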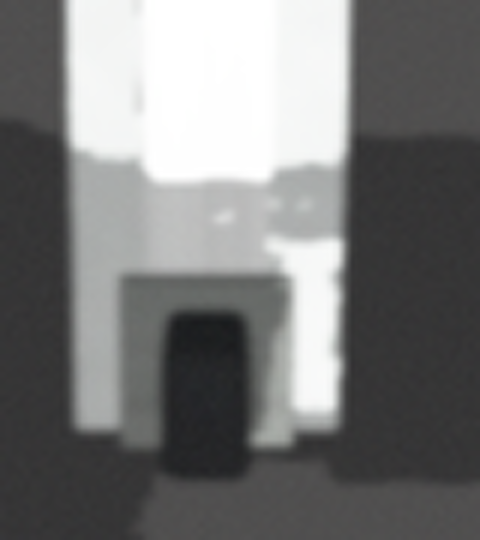

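```bash
python3 - <<'E'
from h import *
W=load('w2')
g=lambda u,v,z:onz(W,((u+.5)/3-.5+270,(v+.5)/3-.5),z)
h=lambda u,v,z:onz(W,((u+.5)/6-.5+290,(v+.5)/6-.5+130),z)
F=h(206,361,.034); print('foot',F.round(4)); print('grip top c rear edge',h(205,478,.070).round(4))
for p in [(115,100),(212,100)]: print('c4 front',g(*p,.052).round(4))
for p in [(98,72),(231,72),(102,295),(229,295)]: print('tower top?',g(*p,.064).round(4))
for p in [(84,0),(245,0),(97,605),(230,605)]: print('plate',g(*p,.006).round(4))
C4=(g(115,100,.052)+g(212,100,.052))/2
v=C4-F; print(np.degrees(np.arctan2(v[1],v[0])),np.hypot(v[0],v[1]))
E
```

```text
foot [ 0.5483 -0.2813  0.034 ]
grip top c rear edge [ 0.5493 -0.2925  0.07  ]
c4 front [ 0.518  -0.1256  0.052 ]
c4 front [ 0.5482 -0.1226  0.052 ]
tower top? [ 0.5132 -0.1214  0.064 ]
tower top? [ 0.5527 -0.1175  0.064 ]
tower top? [ 0.5192 -0.1839  0.064 ]
tower top? [ 0.5597 -0.1799  0.064 ]
plate [ 0.5012 -0.0856  0.006 ]
plate [ 0.5573 -0.08    0.006 ]
plate [ 0.5225 -0.3071  0.006 ]
plate [ 0.579  -0.3015  0.006 ]
95.51110411630705 0.15786898852706646
```

Call:
carry_out(rows=[{"offset": [-0.008,-0.0007,0.05],"rot": [0,0,0],"gripper": 0.7},{"offset": [0,0,0.05],"rot": [0,0,0],"gripper": 0.6},{"offset": [0,0,0.035],"rot": [0,0,0],"gripper": 0.6},{"offset": [0,0,0.018],"rot": [0,0,0],"gripper": 0.6},{"offset": [0,0,0],"rot": [0,0,0],"gripper": 0.6}], grip_force=15)

```text
time: 2.22
position: [0.5471, -0.2834, 0.0467]
tool_rot: [-2.117, -2.319, 0.002]
ft_force: [-0.0, -0.3, 0.4]
grip_width: 0.614
```

```bash
python3 - <<'E'
from h import *
show(); grab('side','s1'); grab('wrist','w3'); show()
crop('s1',280,180,400,360,3.3,'s1a')
E
```

```text
t 2.23 p [ 0.5471 -0.2834  0.0467] x [-0.091  0.996  0.001] y [ 0.996  0.091 -0.002] F [-0.  -0.3  0.4] w 0.614 q [ 0.78  0.44 -0.42  1.72  0.2   1.03  0.38]
t 2.33 p [ 0.5491 -0.2836  0.0491] x [-0.092  0.996 -0.002] y [0.996 0.092 0.002] F [-0.1  0.3 -0.6] w 0.606 q [ 0.78  0.43 -0.42  1.72  0.2   1.03  0.38]
```

View pics/s1a.png

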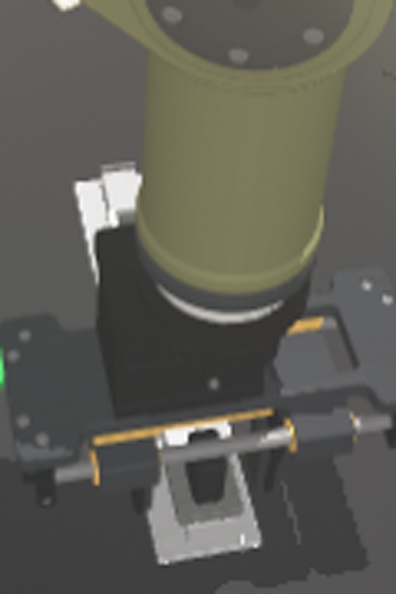

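View pics/w3.png

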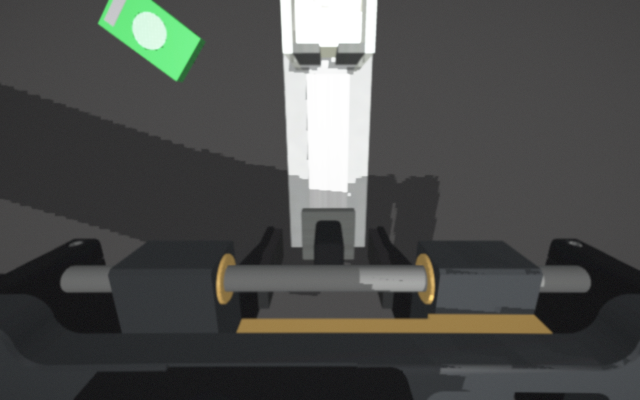

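In the wrist view the black grip at (329,240) sits between the jaws, with the green decoy clear to the left. Closing now.

Call:
carry_out(rows=[{"offset": [0,0,0],"rot": [0,0,0],"gripper": 0.3},{"offset": [0,0,0],"rot": [0,0,0],"gripper": 0},{"offset": [0,0,0],"rot": [0,0,0],"gripper": 0},{"offset": [0,0,0],"rot": [0,0,0],"gripper": 0},{"offset": [0,0,0],"rot": [0,0,0],"gripper": 0}], grip_force=20)

```text
time: 2.95
position: [0.5499, -0.2824, 0.0478]
tool_rot: [2.113, 2.321, 0.003]
ft_force: [4.9, -1.2, -2.7]
grip_width: 0.182
```

Call:
carry_out(rows=[{"offset": [0.005,0,0],"rot": [0,0,0],"gripper": 0},{"offset": [0.008,0,0],"rot": [0,0,0],"gripper": 0},{"offset": [0.008,0,0],"rot": [0,0,0],"gripper": 0},{"offset": [0.008,0,0],"rot": [0,0,0],"gripper": 0},{"offset": [0.008,0,0],"rot": [0,0,0],"gripper": 0},{"offset": [0.008,0,0],"rot": [0,0,0],"gripper": 0},{"offset": [0.008,0,0],"rot": [0,0,0],"gripper": 0},{"offset": [0.008,0,0],"rot": [0,0,0],"gripper": 0},{"offset": [0.006,0,0],"rot": [0,0,0],"gripper": 0},{"offset": [0.003,0,0],"rot": [0,0,0],"gripper": 0}])

```text
time: 4.2
position: [0.5433, -0.2132, 0.0478]
tool_rot: [2.113, 2.32, 0.002]
ft_force: [5.2, -1.9, -3.3]
grip_width: 0.182
```

Call:
carry_out(rows=[{"offset": [0.002,0,0],"rot": [0,0,0],"gripper": 0},{"offset": [0.0015,0,0],"rot": [0,0,0],"gripper": 0},{"offset": [0,0,0],"rot": [0,0,0],"gripper": 0}])

```text
time: 4.58
position: [0.5431, -0.2111, 0.0478]
tool_rot: [2.113, 2.318, 0.001]
ft_force: [5.3, -3.3, -4.3]
grip_width: 0.186
```

```bash
python3 - <<'E'
from h import *
show(); grab('wrist','w4'); grab('scene','sc4'); show()
crop('sc4',175,205,315,335,5,'sc4a')
E
```

```text
t 4.58 p [ 0.5431 -0.2111  0.0478] x [-0.092  0.996 -0.003] y [0.996 0.092 0.004] F [ 5.3 -3.3 -4.3] w 0.186 q [ 0.71  0.37 -0.46  1.81  0.19  1.    0.27]
t 4.67 p [ 0.5431 -0.2111  0.0478] x [-0.092  0.996 -0.003] y [0.996 0.092 0.004] F [ 6.2 -3.4 -5.3] w 0.179 q [ 0.71  0.37 -0.46  1.81  0.19  1.    0.27]
```

View pics/w4.png

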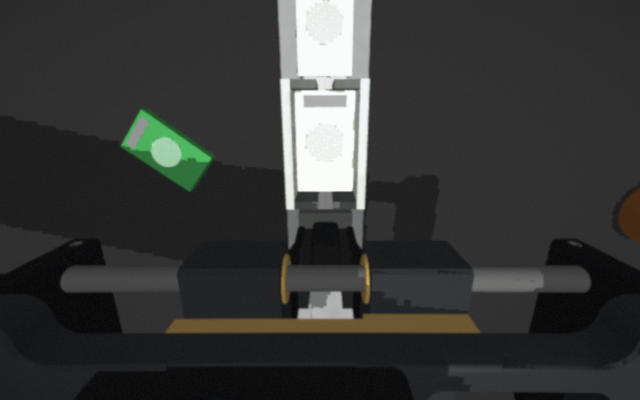

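View pics/sc4a.png

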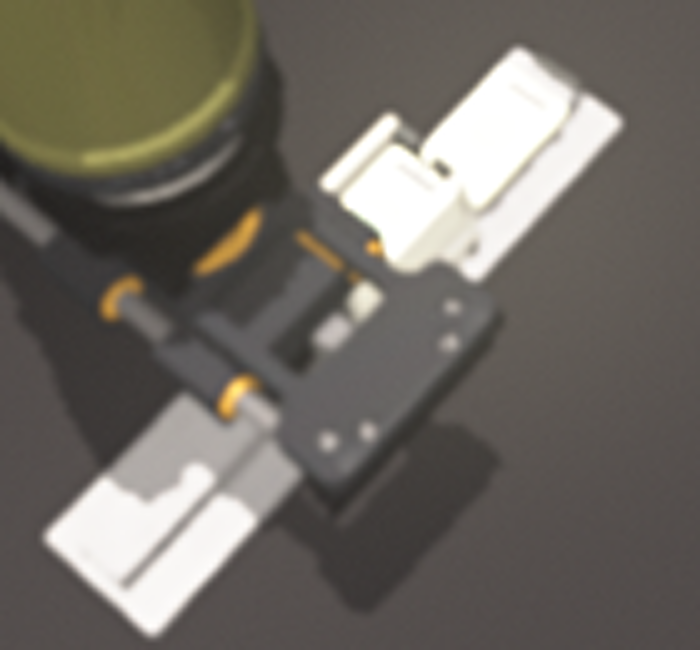

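The carrier is out on the outfeed at (323,25) in the wrist view, and travel measures 71.6 mm. I'll nudge a bit more to confirm the stop, then pull back.

Call:
carry_out(rows=[{"offset": [0.003,0,0],"rot": [0,0,0],"gripper": 0},{"offset": [0.001,0,0],"rot": [0,0,0],"gripper": 0},{"offset": [0,0,0],"rot": [0,0,0],"gripper": 0}])

```text
time: 5.05
position: [0.5431, -0.211, 0.0479]
tool_rot: [2.112, 2.313, -0.002]
ft_force: [8.9, -10.8, -8.7]
grip_width: 0.181
```

Call:
carry_out(rows=[{"offset": [-0.006,0,0],"rot": [0,0,0],"gripper": 0},{"offset": [-0.008,0,0],"rot": [0,0,0],"gripper": 0},{"offset": [-0.008,0,0],"rot": [0,0,0],"gripper": 0},{"offset": [-0.008,0,0],"rot": [0,0,0],"gripper": 0},{"offset": [-0.008,0,0],"rot": [0,0,0],"gripper": 0},{"offset": [-0.008,0,0],"rot": [0,0,0],"gripper": 0},{"offset": [-0.008,0,0],"rot": [0,0,0],"gripper": 0},{"offset": [-0.008,0,0],"rot": [0,0,0],"gripper": 0},{"offset": [-0.008,0,0],"rot": [0,0,0],"gripper": 0},{"offset": [-0.006,0,0],"rot": [0,0,0],"gripper": 0}])

```text
time: 6.3
position: [0.5497, -0.2804, 0.0478]
tool_rot: [2.114, 2.322, 0.004]
ft_force: [5.6, 2.1, -2.1]
grip_width: 0.18
```

Call:
carry_out(rows=[{"offset": [-0.003,0,0],"rot": [0,0,0],"gripper": 0},{"offset": [-0.002,0,0],"rot": [0,0,0],"gripper": 0},{"offset": [0,0,0],"rot": [0,0,0],"gripper": 0}])

```text
time: 6.68
position: [0.55, -0.2829, 0.0478]
tool_rot: [-2.112, -2.323, -0.006]
ft_force: [3.3, 6.4, 0.4]
grip_width: 0.182
```

Call:
carry_out(rows=[{"offset": [0.003,0,0],"rot": [0,0,0],"gripper": 0.3},{"offset": [0,0,0],"rot": [0,0,0],"gripper": 0.6},{"offset": [0,0,0],"rot": [0,0,0],"gripper": 0.6},{"offset": [0,0,-0.03],"rot": [0,0,0],"gripper": 0.6},{"offset": [0,0,-0.045],"rot": [0,0,0],"gripper": 0.6},{"offset": [0.035,0,-0.03],"rot": [0,0,0],"gripper": 0.6},{"offset": [0.05,0,0],"rot": [0,0,0],"gripper": 0.6},{"offset": [0.028,0,0],"rot": [0,0,0],"gripper": 0.6},{"offset": [0,0,0],"rot": [0,0,0],"gripper": 0.6},{"offset": [0,0,0],"rot": [0,0,0],"gripper": 0.6}])

```text
time: 7.92
position: [0.5376, -0.1724, 0.1525]
tool_rot: [2.117, 2.32, -0.002]
ft_force: [0.2, -0.3, -0.3]
grip_width: 0.595
```

```bash
python3 - <<'E'
from h import *
show(); grab('wrist','w5'); grab('side','s5'); show()
crop('w5',240,0,410,240,2.5,'w5a'); crop('s5',290,200,370,355,4,'s5a')
E
```

```text
t 7.92 p [ 0.5376 -0.1724  0.1525] x [-0.091  0.996 -0.001] y [ 0.996  0.091 -0.   ] F [ 0.2 -0.3 -0.3] w 0.595 q [ 0.71  0.23 -0.51  1.75  0.12  1.19  0.26]
t 8.03 p [ 0.5376 -0.1727  0.1523] x [-0.09   0.996 -0.001] y [ 0.996  0.09  -0.   ] F [ 0.2 -0.1 -0. ] w 0.603 q [ 0.71  0.23 -0.51  1.75  0.12  1.19  0.26]
```

View pics/w5a.png

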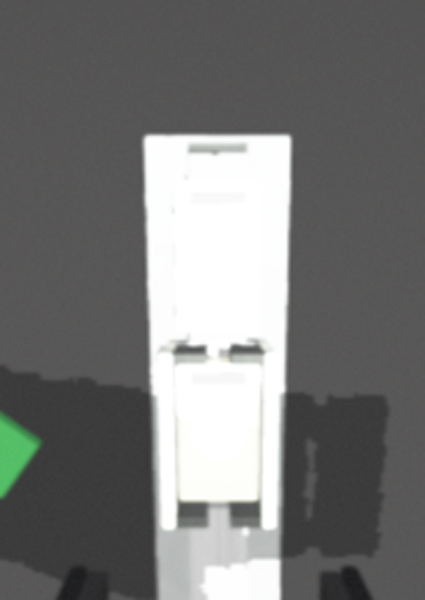

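View pics/s5a.png

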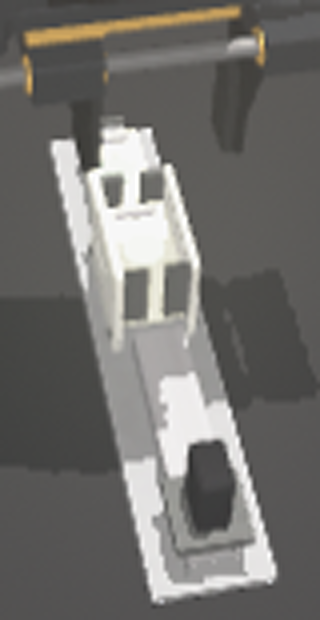

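The stack has dropped: in the side view the top carrier now sits below the tower rim. The fed carrier is overexposed, so I'll stretch the contrast.

```bash
python3 - <<'E'
from h import *
im=cv2.imread('pics/w5.png').astype(float)[40:250,285:375]
im=np.clip((im-215)/40*255,0,255).astype('uint8'); cv2.imwrite('pics/w5c.png',cv2.resize(im,None,fx=2.8*1.0,fy=2.8,interpolation=cv2.INTER_CUBIC))
W=load('w5')
u=np.array([-.0958,.9954,0]); v=np.array([-.9954,-.0958,0]); Dk=np.array([.5358,-.1495,.02])
for a in (36,88): 
  for b in (-15,15): print(a,b,proj(W,Dk+u*a/1e3+v*b/1e3+[0,0,.008]).round(1))
E
```

```text
36 -15 [[342.3 131.3]]
36 15 [[310.8 131.4]]
88 -15 [[343.1  72. ]]
88 15 [[309.7  72.2]]
```

View pics/w5c.png

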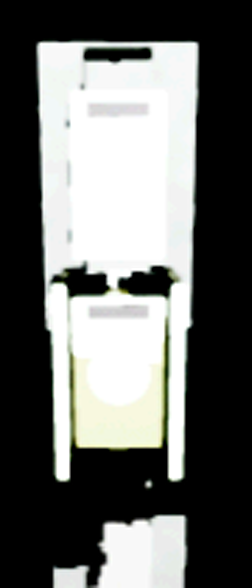

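Call:
carry_out(rows=[{"offset": [0.04,0,0],"rot": [0,0,-0.3],"gripper": 0.6},{"offset": [0.037,0,0],"rot": [0,0,0],"gripper": 0.6},{"offset": [0,0,0.04],"rot": [0,0,0],"gripper": 0.6},{"offset": [0,0,0.04],"rot": [0,0,0],"gripper": 0.6},{"offset": [0,0,0.025],"rot": [0,0,0],"gripper": 0.6},{"offset": [0,0,0.01],"rot": [0,0,0],"gripper": 0.6},{"offset": [0,0,0],"rot": [0,0,0],"gripper": 0.6},{"offset": [0,0,0],"rot": [0,0,0],"gripper": 0.6}])

```text
time: 9.02
position: [0.5315, -0.0944, 0.0387]
tool_rot: [2.109, 2.326, 0.001]
ft_force: [0.5, 0.3, -0.2]
grip_width: 0.601
```

```bash
python3 - <<'E'
from h import *
show(); grab('wrist','w6');grab('side','s6'); show(); show(); crop('s6',270,180,370,320,4,'s6a')
E
```

```text
t 9.03 p [ 0.5315 -0.0944  0.0387] x [-0.097  0.995 -0.001] y [0.995 0.097 0.002] F [ 0.5  0.3 -0.2] w 0.601 q [ 0.6   0.32 -0.54  1.91  0.2   0.96  0.07]
t 9.12 p [ 0.5315 -0.0943  0.0387] x [-0.098  0.995 -0.001] y [0.995 0.098 0.002] F [ 0.2  0.1 -0.3] w 0.597 q [ 0.6   0.31 -0.54  1.92  0.2   0.96  0.07]
t 9.12 p [ 0.5315 -0.0943  0.0387] x [-0.098  0.995 -0.001] y [0.995 0.098 0.002] F [ 0.2  0.1 -0.3] w 0.597 q [ 0.6   0.31 -0.54  1.92  0.2   0.96  0.07]
```

View pics/w6.png

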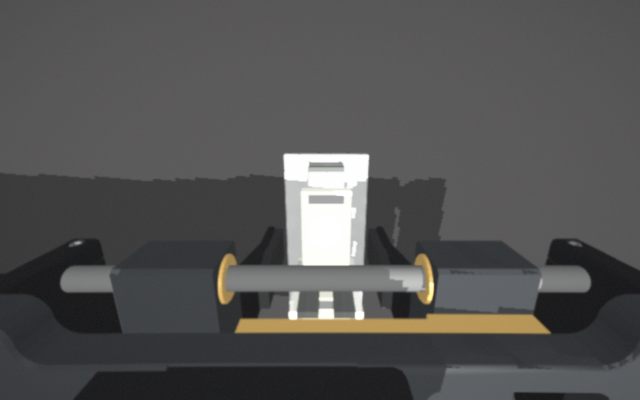

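View pics/s6a.png

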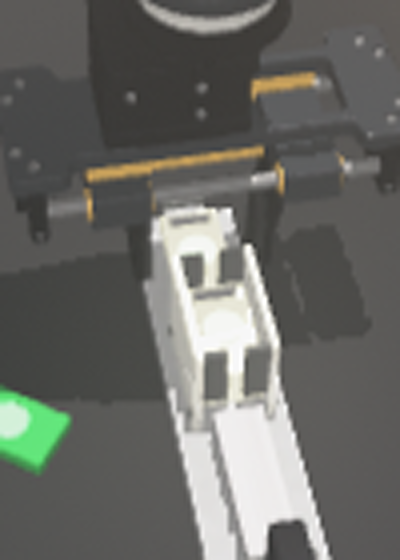

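The carrier at (326,230) in the wrist view is centred between the jaws. I'll lower the last 9.5 mm and close.

Call:
carry_out(rows=[{"offset": [-0.001,-0.001,0.006],"rot": [0,0,0],"gripper": 0.55},{"offset": [0,0,0.0035],"rot": [0,0,0],"gripper": 0.5},{"offset": [0,0,0],"rot": [0,0,0],"gripper": 0.45},{"offset": [0,0,0],"rot": [0,0,0],"gripper": 0.4},{"offset": [0,0,0],"rot": [0,0,0],"gripper": 0.3},{"offset": [0,0,0],"rot": [0,0,0],"gripper": 0.2},{"offset": [0,0,0],"rot": [0,0,0],"gripper": 0.2},{"offset": [0,0,0],"rot": [0,0,0],"gripper": 0.2}], grip_force=15)

```text
time: 10.12
position: [0.5298, -0.095, 0.0281]
tool_rot: [2.109, 2.328, 0.0]
ft_force: [1.1, 0.3, 0.9]
grip_width: 0.342
```

```bash
python3 - <<'E'
from h import *
show(); p,R=tool()
p,R=plan([.53,-.095,.13],95.6,3); plan([.558,.141,.15],117.5,7,(p,R))
E
```

```text
t 10.12 p [ 0.5298 -0.095   0.0281] x [-0.098  0.995 -0.   ] y [0.995 0.098 0.   ] F [1.1 0.3 0.9] w 0.342 q [ 0.6   0.33 -0.53  1.92  0.2   0.94  0.07]
[np.float64(-0.0), np.float64(0.0001), np.float64(-0.034)] [np.float64(0.0), np.float64(0.0), np.float64(0.0)]
[np.float64(-0.0), np.float64(0.0001), np.float64(-0.0339)] [np.float64(0.0), np.float64(0.0), np.float64(0.0)]
[np.float64(-0.0), np.float64(0.0001), np.float64(-0.034)] [np.float64(0.0), np.float64(0.0), np.float64(0.0)]
[np.float64(0.0332), np.float64(0.0073), np.float64(-0.0029)] [np.float64(0.0), np.float64(0.0), np.float64(-3.1)]
[np.float64(0.0327), np.float64(0.0091), np.float64(-0.0028)] [np.float64(0.0), np.float64(0.0), np.float64(-3.1)]
[np.float64(0.0322), np.float64(0.0108), np.float64(-0.0029)] [np.float64(0.0), np.float64(0.0), np.float64(-3.1)]
[np.float64(0.0315), np.float64(0.0125), np.float64(-0.0028)] [np.float64(0.0), np.float64(0.0), np.float64(-3.1)]
[np.float64(0.0308), np.float64(0.0142), np.float64(-0.0029)] [np.float64(0.0), np.float64(0.0), np.float64(-3.2)]
[np.float64(0.03), np.float64(0.016), np.float64(-0.0028)] [np.float64(0.0), np.float64(0.0), np.float64(-3.1)]
[np.float64(0.0291), np.float64(0.0175), np.float64(-0.0029)] [np.float64(0.0), np.float64(0.0), np.float64(-3.2)]
```

Call:
carry_out(rows=[{"offset": [0,0,-0.015],"rot": [0,0,0],"gripper": 0.2},{"offset": [0,0,-0.04],"rot": [0,0,0],"gripper": 0.2},{"offset": [0,0,-0.045],"rot": [0,0,0],"gripper": 0.2},{"offset": [0.033,0.007,-0.003],"rot": [0,0,-3.1],"gripper": 0.2},{"offset": [0.033,0.009,-0.003],"rot": [0,0,-3.1],"gripper": 0.2},{"offset": [0.032,0.011,-0.003],"rot": [0,0,-3.1],"gripper": 0.2},{"offset": [0.032,0.013,-0.003],"rot": [0,0,-3.1],"gripper": 0.2},{"offset": [0.031,0.014,-0.003],"rot": [0,0,-3.2],"gripper": 0.2},{"offset": [0.03,0.016,-0.003],"rot": [0,0,-3.1],"gripper": 0.2},{"offset": [0.029,0.017,-0.003],"rot": [0,0,-3.2],"gripper": 0.2}])

```text
time: 11.38
position: [0.5562, 0.1437, 0.1489]
tool_rot: [-1.623, -2.689, 0.0]
ft_force: [0.5, -0.4, 0.7]
grip_width: 0.344
```

Call:
carry_out(rows=[{"offset": [0,0,0],"rot": [0,0,0],"gripper": 0.2},{"offset": [0,0,0],"rot": [0,0,0],"gripper": 0.2}])

```text
time: 11.62
position: [0.5565, 0.1413, 0.1486]
tool_rot: [-1.628, -2.686, 0.002]
ft_force: [0.2, -0.0, 0.2]
grip_width: 0.337
```

```bash
python3 - <<'E'
from h import *
show(); grab('wrist','w7'); grab('scene','sc7'); show()
crop('w7',200,0,440,240,2.9,'w7a')
E
```

```text
t 11.62 p [0.5565 0.1413 0.1486] x [-0.463  0.886 -0.   ] y [ 0.886  0.463 -0.001] F [ 0.2 -0.   0.2] w 0.337 q [ 0.34  0.3  -0.74  1.73  0.21  1.2   0.02]
t 11.72 p [0.5569 0.1401 0.1487] x [-0.461  0.887 -0.001] y [ 0.887  0.461 -0.001] F [-0.   0.2 -0.9] w 0.343 q [ 0.34  0.3  -0.74  1.73  0.21  1.2   0.02]
```

View pics/w7.png

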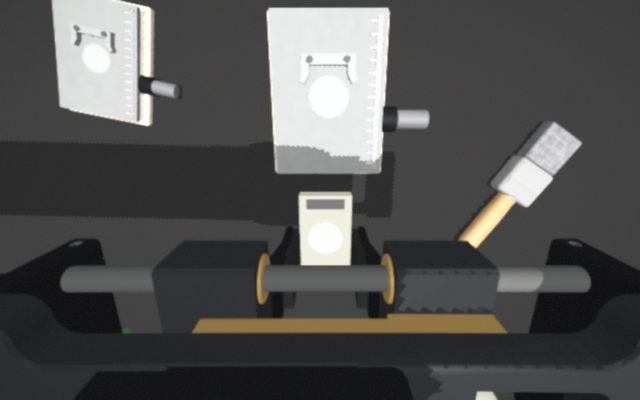

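View pics/sc7.png

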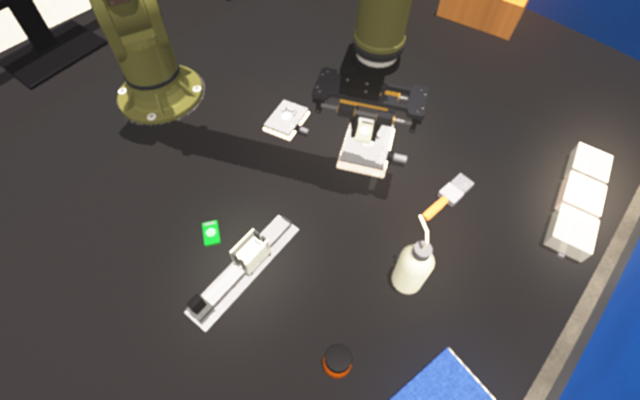

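View pics/w7a.png

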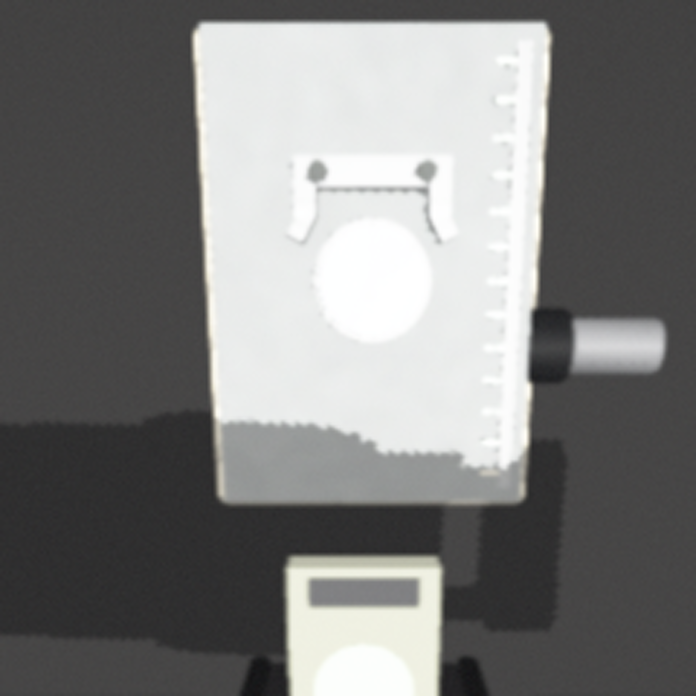

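The wrist view shows the carrier held level at (326,230). The large stage is ahead, with the fork bar at (329,62) and the lit window at (329,97). Now I'll measure the fork and the carrier.

```bash
python3 - <<'E'
from h import *
W=load('w7'); s=2.9
g=lambda u,v,z:onz(W,((u+.5)/s-.5+200,(v+.5)/s-.5),z)
p=np.array([.5565,.1413]);  p=np.array([.5567,.1407])
def rel(X,yaw=117.5,o=p):
    c,s_=np.cos(np.radians(yaw)),np.sin(np.radians(yaw)); d=X[:2]-o; return np.array([c*d[0]+s_*d[1],-s_*d[0]+c*d[1]])
L=[('stop base L',317,190,.030),('stop base R',427,190,.030),('bar far L',293,155,.038),('bar far R',452,155,.038),('ear in L',316,200,.038),('ear in R',428,200,.038),('tip L',307,241,.038),('tip R',437,239,.038),('hole',374,280,.03),
('st TL',195,23,.03),('st TR',549,23,.03),('st BR',526,502,.03),('st BL',219,502,.03),('car L',286,568,.148),('car R',442,568,.148),('hole N',373,218,.03),('hole S',373,343,.03)]
P={}
for n,u,v,z in L:
    X=g(u,v,z); P[n]=X; print(n,X.round(4),'rel tcp(x fwd,y left) mm',(rel(X)*1e3).round(1))
a=P['st TL']-P['st BL'];b=P['st TR']-P['st BR'];print([np.degrees(np.arctan2(q[1],q[0])).round(2) for q in(a,b)])
a=P['bar far R']-P['bar far L'];print(np.degrees(np.arctan2(a[1],a[0]))+90)
a=P['stop base R']-P['stop base L'];print(np.degrees(np.arctan2(a[1],a[0]))+90)
E
```

```text
stop base L [0.4888 0.2374 0.03  ] rel tcp(x fwd,y left) mm [117.1  15.6]
stop base R [0.5182 0.2527 0.03  ] rel tcp(x fwd,y left) mm [117.2 -17.6]
bar far L [0.4794 0.2417 0.038 ] rel tcp(x fwd,y left) mm [125.2  21.9]
bar far R [0.5201 0.263  0.038 ] rel tcp(x fwd,y left) mm [125.3 -24. ]
ear in L [0.4906 0.2341 0.038 ] rel tcp(x fwd,y left) mm [113.3  15.5]
ear in R [0.5198 0.2493 0.038 ] rel tcp(x fwd,y left) mm [113.4 -17.4]
tip L [0.4933 0.2228 0.038 ] rel tcp(x fwd,y left) mm [102.1  18.3]
tip R [0.5273 0.2412 0.038 ] rel tcp(x fwd,y left) mm [102.8 -20.3]
hole [0.516  0.2227 0.03  ] rel tcp(x fwd,y left) mm [91.6 -1.8]
st TL [0.4385 0.2601 0.03  ] rel tcp(x fwd,y left) mm [160.5  49.7]
st TR [0.528  0.3069 0.03  ] rel tcp(x fwd,y left) mm [160.7 -51.3]
st BR [0.594  0.1842 0.03  ] rel tcp(x fwd,y left) mm [ 21.4 -53.1]
st BL [0.5027 0.1365 0.03  ] rel tcp(x fwd,y left) mm [21.2 49.8]
car L [0.5266 0.1631 0.148 ] rel tcp(x fwd,y left) mm [33.8 16.4]
car R [0.5535 0.1772 0.148 ] rel tcp(x fwd,y left) mm [ 33.9 -14. ]
hole N [0.5074 0.2383 0.03  ] rel tcp(x fwd,y left) mm [109.3  -1.4]
hole S [0.5245 0.2059 0.03  ] rel tcp(x fwd,y left) mm [72.7 -1.5]
[np.float64(117.45), np.float64(118.26)]
117.60562994441912
117.60724573181727
```

Call:
carry_out(rows=[{"offset": [0.02,0.001,0.03],"rot": [0,0,0],"gripper": 0.2},{"offset": [0.02,0.001,0.03],"rot": [0,0,0],"gripper": 0.2},{"offset": [0.015,0,0.025],"rot": [0,0,0],"gripper": 0.2},{"offset": [0.005,0,0.009],"rot": [0,0,0],"gripper": 0.2},{"offset": [0,0,0],"rot": [0,0,0],"gripper": 0.2},{"offset": [0,0,0],"rot": [0,0,0],"gripper": 0.2}])

```text
time: 12.48
position: [0.5325, 0.1946, 0.0561]
tool_rot: [1.63, 2.683, 0.001]
ft_force: [0.2, -0.1, 0.4]
grip_width: 0.343
```

```bash
python3 - <<'E'
from h import *
show(); grab('wrist','w8'); show(); grab('scene','sc8')
crop('w8',240,120,410,280,4.5,'w8a'); crop('sc8',310,90,430,190,6,'sc8a')
E
```

```text
t 12.47 p [0.5325 0.1946 0.0561] x [-0.461  0.888 -0.001] y [0.888 0.461 0.002] F [ 0.2 -0.1  0.4] w 0.343 q [ 0.22  0.39 -0.73  1.83  0.3   1.03 -0.15]
t 12.53 p [0.5324 0.1947 0.0561] x [-0.461  0.888 -0.001] y [0.888 0.461 0.002] F [ 0.9  0.2 -0.7] w 0.343 q [ 0.22  0.39 -0.73  1.83  0.3   1.03 -0.15]
```

View pics/w8a.png

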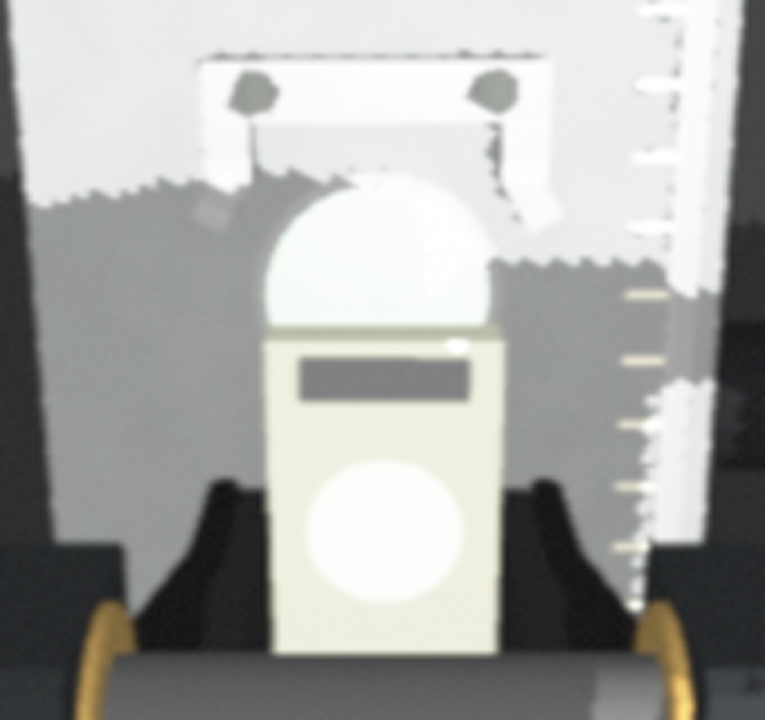

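View pics/sc8a.png

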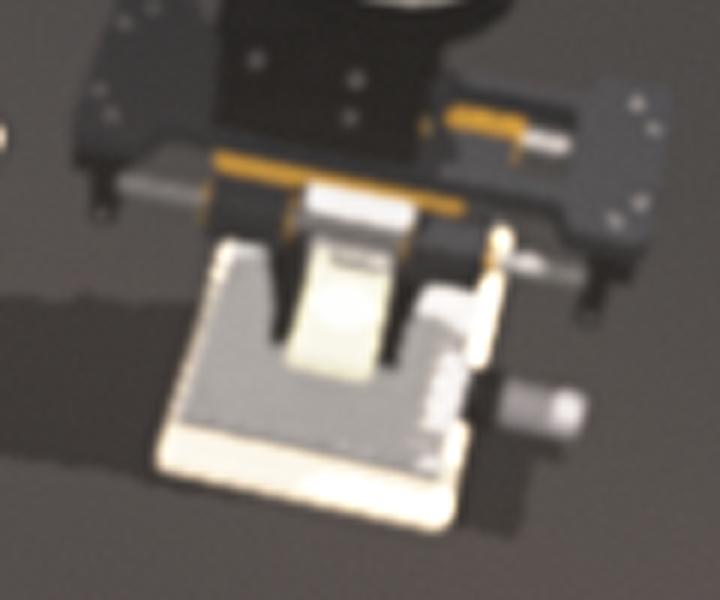

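```bash
python3 - <<'E'
from h import *
W=load('w8'); s=4.5
g=lambda u,v,z:onz(W,((u+.5)/s-.5+240,(v+.5)/s-.5+120),z)
p=np.array([.5325,.1946])
def rel(X,yaw=117.5,o=p):
    c,s_=np.cos(np.radians(yaw)),np.sin(np.radians(yaw)); d=X[:2]-o; return np.array([c*d[0]+s_*d[1],-s_*d[0]+c*d[1]])
for n,u,v,z in [('bar L',200,62,.038),('bar R',553,62,.038),('stop L',253,123,.038),('stop R',497,123,.038),('tip L',205,226,.038),('tip R',545,226,.038),('car L',263,341,.0556),('car R',505,341,.0556),('car bot L',266,326,.0476),('car bot R',502,326,.0476),('car rear L',273,650,.0556),('car rear R',498,650,.0556),('st L',12,0,.03),('st R',742,0,.03),('st L',52,540,.03),('st R',705,540,.03)]:
    X=g(u,v,z); print(n,(rel(X)*1e3).round(1))
E
```

```text
bar L [66.2 25.4]
bar R [ 66.2 -20.8]
stop L [58.3 18.7]
stop R [ 58.3 -13.7]
tip L [44.4 25.7]
tip R [ 44.3 -20.5]
car L [33.4 16.5]
car R [ 33.3 -13.8]
car bot L [33.  16.9]
car bot R [ 33.  -14.1]
car rear L [-10.2  16.4]
car rear R [-10.3 -14. ]
st L [73.7 51.5]
st R [ 73.7 -47.1]
st L [-6.2 52.2]
st R [ -6.3 -47.8]
```

Relative to the tool, the fork centre is 2.4 mm to the left and the carrier 1.35 mm to the left. The gap from the carrier's front edge to the stop is 25 mm, and the yaw agrees. I'll shift 1 mm left, then lower it and slide in.

Call:
carry_out(rows=[{"offset": [0,-0.001,0.008],"rot": [0,0,0],"gripper": 0.2},{"offset": [0,0,0.006],"rot": [0,0,0],"gripper": 0.2},{"offset": [0,0,0.002],"rot": [0,0,0],"gripper": 0.2},{"offset": [0,0,0],"rot": [0,0,0],"gripper": 0.2}])

```text
time: 13.08
position: [0.5302, 0.195, 0.0388]
tool_rot: [-1.629, -2.686, 0.0]
ft_force: [1.7, 0.4, -0.9]
grip_width: 0.34
```

Call:
carry_out(rows=[{"offset": [0,0,0.001],"rot": [0,0,0],"gripper": 0.2},{"offset": [0,0,0],"rot": [0,0,0],"gripper": 0.2}])

```text
time: 13.32
position: [0.5304, 0.1951, 0.0385]
tool_rot: [1.629, 2.686, 0.0]
ft_force: [-1.5, -0.2, 4.7]
grip_width: 0.343
```

Light contact, about 5 N up. I'll ease off 0.5 mm and slide forward.

Call:
carry_out(rows=[{"offset": [0.004,0,-0.0006],"rot": [0,0,0],"gripper": 0.2},{"offset": [0.005,0,0],"rot": [0,0,0],"gripper": 0.2},{"offset": [0.005,0,0],"rot": [0,0,0],"gripper": 0.2},{"offset": [0.004,0,0],"rot": [0,0,0],"gripper": 0.2},{"offset": [0.003,0,0],"rot": [0,0,0],"gripper": 0.2},{"offset": [0,0,0],"rot": [0,0,0],"gripper": 0.2}])

```text
time: 14.08
position: [0.5203, 0.214, 0.0385]
tool_rot: [-1.628, -2.686, 0.0]
ft_force: [-0.1, -0.1, -0.3]
grip_width: 0.344
```

```bash
python3 - <<'E'
from h import *
show(); grab('wrist','w9'); show()
crop('w9',240,120,410,280,4.5,'w9a')
E
```

```text
t 14.07 p [0.5203 0.214  0.0385] x [-0.463  0.887  0.   ] y [ 0.887  0.463 -0.   ] F [-0.1 -0.1 -0.3] w 0.344 q [ 0.18  0.41 -0.73  1.85  0.32  1.   -0.2 ]
t 14.12 p [0.5204 0.2137 0.0385] x [-0.462  0.887  0.   ] y [ 0.887  0.462 -0.   ] F [-0.1  0.1  0.5] w 0.345 q [ 0.18  0.41 -0.73  1.85  0.32  1.   -0.2 ]
```

View pics/w9a.png

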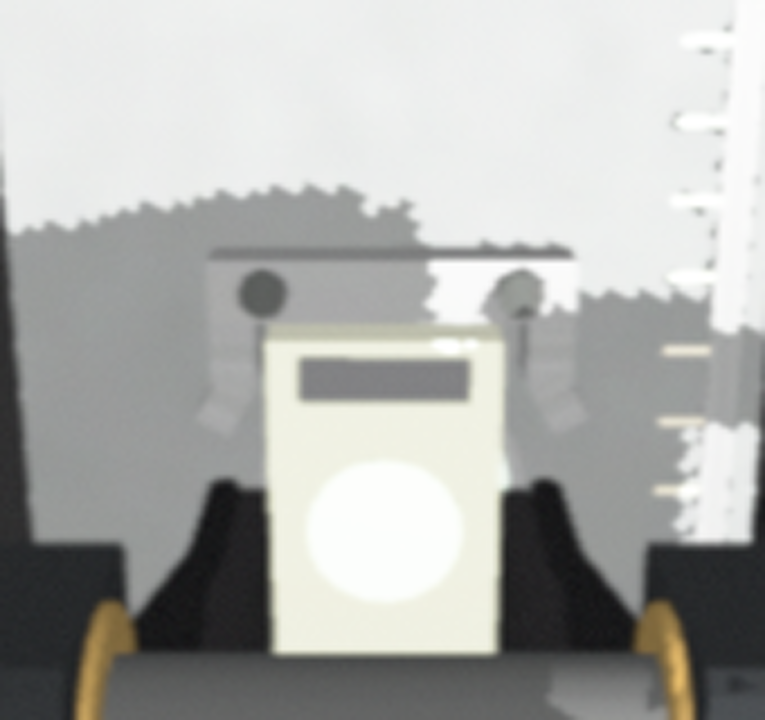

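The carrier is between the ears and about 0.7 mm left of centre. I'll correct that and go on to the stop.

Call:
carry_out(rows=[{"offset": [0.002,0.0006,0],"rot": [0,0,0],"gripper": 0.2},{"offset": [0.002,0,0],"rot": [0,0,0],"gripper": 0.2},{"offset": [0.001,0,0],"rot": [0,0,0],"gripper": 0.2},{"offset": [0,0,0],"rot": [0,0,0],"gripper": 0.2}])

```text
time: 14.62
position: [0.5198, 0.2164, 0.0386]
tool_rot: [1.63, 2.683, -0.002]
ft_force: [3.1, -4.4, 0.3]
grip_width: 0.343
```

Call:
carry_out(rows=[{"offset": [0.001,0,0],"rot": [0,0,0],"gripper": 0.2},{"offset": [0.001,0,0],"rot": [0,0,0],"gripper": 0.2},{"offset": [0,0,0],"rot": [0,0,0],"gripper": 0.2}])

```text
time: 15.0
position: [0.5198, 0.2166, 0.0387]
tool_rot: [1.63, 2.681, -0.004]
ft_force: [4.4, -8.3, 0.3]
grip_width: 0.341
```

Stop contact: about 9 N, straight back along the fork axis. I'll relax most of it, lower slightly and open.

Call:
carry_out(rows=[{"offset": [-0.0015,0,0.0004],"rot": [0,0,0],"gripper": 0.2},{"offset": [0,0,0],"rot": [0,0,0],"gripper": 0.38},{"offset": [0,0,0],"rot": [0,0,0],"gripper": 0.45},{"offset": [0,0,0],"rot": [0,0,0],"gripper": 0.5},{"offset": [0,0,0],"rot": [0,0,0],"gripper": 0.5}])

```text
time: 15.62
position: [0.5186, 0.2197, 0.0385]
tool_rot: [-1.628, -2.687, -0.002]
ft_force: [1.6, 1.3, 2.5]
grip_width: 0.489
```

Call:
carry_out(rows=[{"offset": [0,0,-0.015],"rot": [0,0,0],"gripper": 0.5},{"offset": [-0.02,0,-0.035],"rot": [0,0,0],"gripper": 0.4},{"offset": [-0.04,0,-0.02],"rot": [0,0,0],"gripper": 0.2},{"offset": [-0.022,0,0],"rot": [0,0,0],"gripper": 0},{"offset": [0,0,0],"rot": [0,0,0],"gripper": 0},{"offset": [0,0,0],"rot": [0,0,0],"gripper": 0}])

```text
time: 16.38
position: [0.5547, 0.1474, 0.1071]
tool_rot: [-1.626, -2.685, 0.001]
ft_force: [-0.5, 0.7, -0.2]
grip_width: 0.05
```

```bash
python3 - <<'E'
from h import *
show(); grab('wrist','w10'); show(); grab('side','s10')
crop('w10',240,20,420,230,3,'w10a'); crop('s10',265,125,345,190,7,'s10a')
E
```

```text
t 16.38 p [0.5547 0.1474 0.1071] x [-0.464  0.886  0.002] y [ 0.886  0.464 -0.002] F [-0.5  0.7 -0.2] w 0.05 q [ 0.32  0.34 -0.73  1.77  0.25  1.13 -0.01]
t 16.43 p [0.5548 0.1478 0.1072] x [-0.464  0.886  0.002] y [ 0.886  0.464 -0.002] F [ 0.1 -0.4  0.1] w 0.033 q [ 0.32  0.34 -0.73  1.77  0.25  1.13 -0.01]
```

View pics/w10a.png

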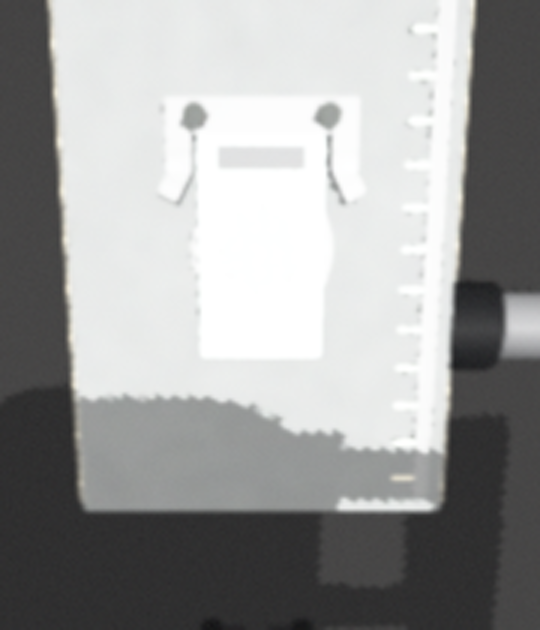

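View pics/s10a.png

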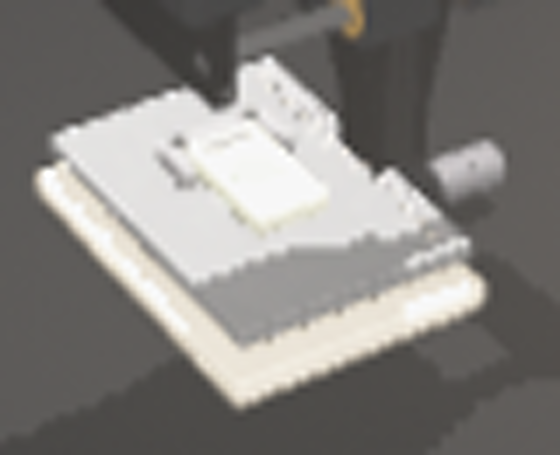

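The carrier lies flat between the ears and against the bar; in the wrist crop its front is at the bar and its sides are parallel to the ears. I'll check "fully home" with a gentle nudge from behind with the jaws shut.

Call:
carry_out(rows=[{"offset": [0.035,0.001,0.02],"rot": [0,0,0],"gripper": 0},{"offset": [0,0,0.035],"rot": [0,0,0],"gripper": 0},{"offset": [0,0,0.011],"rot": [0,0,0],"gripper": 0},{"offset": [0,0,0],"rot": [0,0,0],"gripper": 0},{"offset": [0,0,0],"rot": [0,0,0],"gripper": 0}])

```text
time: 17.1
position: [0.5421, 0.1777, 0.0433]
tool_rot: [1.629, 2.685, 0.002]
ft_force: [0.4, 0.3, 0.9]
grip_width: 0.004
```

```bash
python3 - <<'E'
from h import *
show(); grab('wrist','w11'); grab('scene','sc11'); show(); crop('w11',240,120,410,280,4.5,'w11a')
E
```

```text
t 17.1 p [0.5421 0.1777 0.0433] x [-0.462  0.887 -0.   ] y [0.887 0.462 0.002] F [0.4 0.3 0.9] w 0.004 q [ 0.24  0.41 -0.72  1.83  0.32  1.01 -0.12]
t 17.2 p [0.5421 0.1776 0.0434] x [-0.462  0.887 -0.001] y [0.887 0.462 0.002] F [-0.3  0.1 -0.3] w 0.005 q [ 0.24  0.41 -0.72  1.83  0.32  1.01 -0.12]
```

View pics/w11a.png

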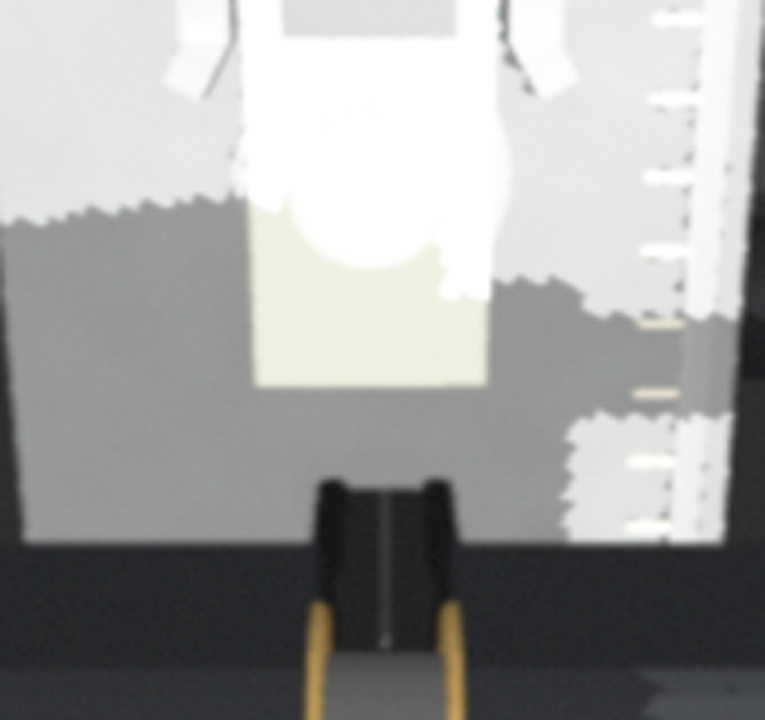

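Call:
carry_out(rows=[{"offset": [0.004,-0.002,0.0025],"rot": [0,0,0],"gripper": 0},{"offset": [0.004,0,0],"rot": [0,0,0],"gripper": 0},{"offset": [0.003,0,0],"rot": [0,0,0],"gripper": 0},{"offset": [0.002,0,0],"rot": [0,0,0],"gripper": 0},{"offset": [0,0,0],"rot": [0,0,0],"gripper": 0}])

```text
time: 17.82
position: [0.5333, 0.1883, 0.0397]
tool_rot: [1.629, 2.686, -0.0]
ft_force: [0.7, -0.5, 0.4]
grip_width: 0.005
```

Call:
carry_out(rows=[{"offset": [0.0015,0,0],"rot": [0,0,0],"gripper": 0},{"offset": [0.0015,0,0],"rot": [0,0,0],"gripper": 0},{"offset": [0,0,0],"rot": [0,0,0],"gripper": 0}])

```text
time: 18.2
position: [0.5328, 0.1894, 0.0398]
tool_rot: [1.63, 2.684, -0.001]
ft_force: [1.8, -3.8, 0.4]
grip_width: 0.007
```

Call:
carry_out(rows=[{"offset": [0.0015,0,0],"rot": [0,0,0],"gripper": 0},{"offset": [0,0,0],"rot": [0,0,0],"gripper": 0},{"offset": [0,0,0],"rot": [0,0,0],"gripper": 0}])

```text
time: 18.58
position: [0.5327, 0.1895, 0.0398]
tool_rot: [1.63, 2.682, -0.003]
ft_force: [2.9, -5.5, 0.2]
grip_width: 0.004
```

The force rises with no advance, so the carrier is hard against the stop. Backing off and retreating for final checks.

Call:
carry_out(rows=[{"offset": [-0.008,0,0],"rot": [0,0,0],"gripper": 0},{"offset": [-0.01,0,-0.005],"rot": [0,0,0],"gripper": 0},{"offset": [-0.01,0,-0.04],"rot": [0,0,0],"gripper": 0},{"offset": [-0.03,0,-0.05],"rot": [0,0,0],"gripper": 0},{"offset": [-0.04,0,-0.04],"rot": [0,0,0],"gripper": 0.2},{"offset": [-0.03,0,0],"rot": [0,0,0],"gripper": 0.2},{"offset": [0,0,0],"rot": [0,0,0],"gripper": 0.2},{"offset": [0,0,0],"rot": [0,0,0],"gripper": 0.2},{"offset": [0,0,0],"rot": [0,0,0],"gripper": 0.2}])

```text
time: 19.7
position: [0.5895, 0.0804, 0.1744]
tool_rot: [-1.625, -2.687, -0.0]
ft_force: [-0.2, -0.2, 0.4]
grip_width: 0.195
```

```bash
python3 - <<'E'
from h import *
show(); grab('wrist','w12'); grab('scene','sc12'); grab('side','s12')
crop('w12',260,20,400,200,4,'w12a'); crop('side0',290,220,370,355,4.4,'x')
a=cv2.imread('pics/s12.png')[215:355,285:370]; b=cv2.imread('pics/sc12.png')[205:345,175:315]
cv2.imwrite('pics/fin.png',np.hstack([cv2.resize(a,None,fx=3.5,fy=3.5,interpolation=2),cv2.resize(b,None,fx=3.5,fy=3.5,interpolation=2)]))
E
```

```text
t 19.7 p [0.5895 0.0804 0.1744] x [-0.464  0.886  0.001] y [ 0.886  0.464 -0.001] F [-0.2 -0.2  0.4] w 0.195 q [ 0.42  0.32 -0.72  1.65  0.22  1.26  0.14]
```

View pics/w12a.png

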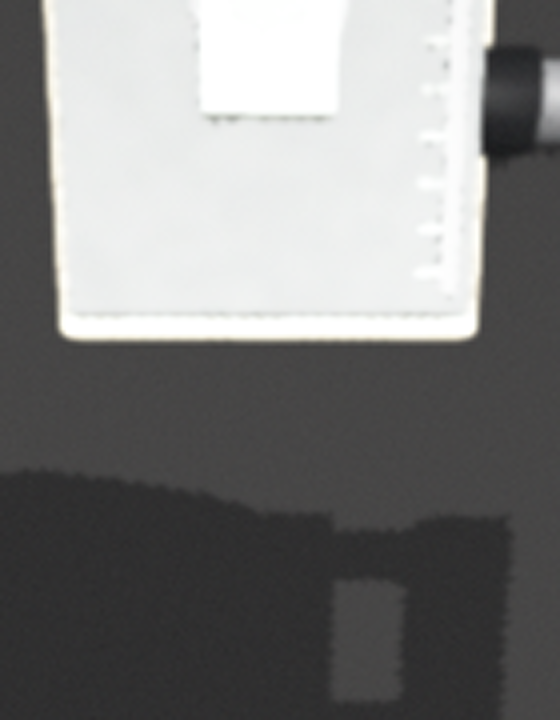

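View pics/fin.png

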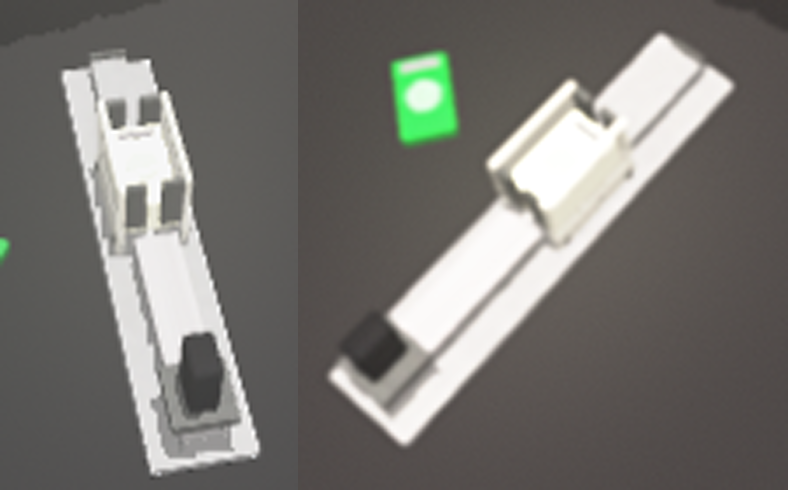

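View pics/sc12.png

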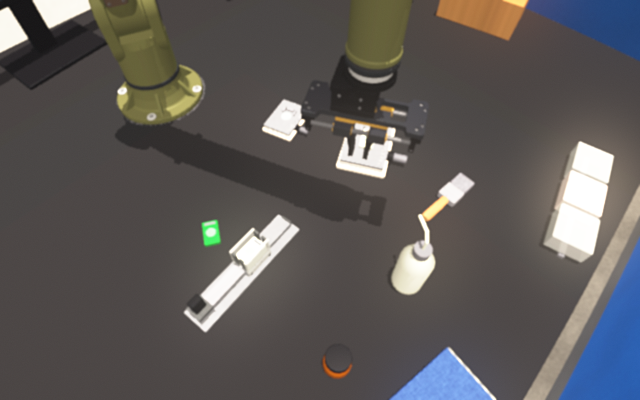

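```bash
python3 - <<'E'
from h import *
crop('s12',265,125,345,190,8,'s12a')
a=cv2.imread('pics/s12.png').astype(int);b=cv2.imread('pics/side0.png').astype(int)
for n,(x0,y0,x1,y1) in dict(grip=(325,300,360,350),bottle=(400,140,445,220),jar=(435,250,470,292),brush=(368,130,395,175),green=(255,272,290,300)).items(): print(n,abs(a-b)[y0:y1,x0:x1].mean().round(2))
E
```

```text
grip 1.51
bottle 0.42
jar 0.43
brush 0.42
green 0.37
```

View pics/s12a.png

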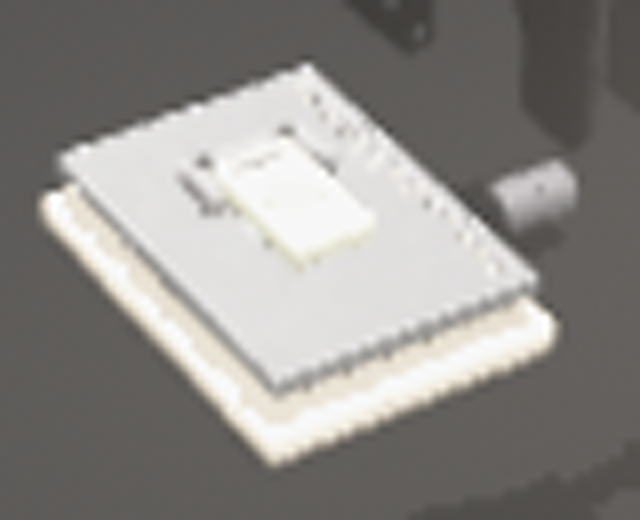

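The carrier is seated in the fork and the bystanders are unchanged. The grip region differs slightly from the start, so I'll check whether the pusher moved.

```bash
python3 - <<'E'
from h import *
for A,B,(x0,y0,x1,y1) in [('side0','s12',(325,300,362,352)),('scene0','sc12',(180,285,222,330))]:
    a=cv2.imread(f'pics/{A}.png',0)[y0:y1,x0:x1].astype(np.float32);b=cv2.imread(f'pics/{B}.png',0)[y0:y1,x0:x1].astype(np.float32)
    print(A,cv2.phaseCorrelate(a,b,cv2.createHanningWindow(a.shape[::-1],cv2.CV_32F)),np.abs(a-b).mean())
S=load('scene0');D=load('side0')
g=np.array([.5486,-.2818,.07]);u=np.array([-.0958,.9954,0])
for d in(S,D): print((proj(d,g+u*.001)-proj(d,g)).round(2))
a=cv2.imread('pics/side0.png')[300:352,320:362];b=cv2.imread('pics/s12.png')[300:352,320:362]
cv2.imwrite('pics/gr.png',cv2.resize(np.hstack([a,b]),None,fx=9,fy=9,interpolation=0))
E
```

```text
side0 ((0.08927221910605354, 0.08677526010907499), 0.9441690263924776) 1.4313929
scene0 ((0.4851222641231665, 0.7522437338616683), 1.0578231208707078) 1.8767196
[[ 0.44 -0.46]]
[[-0.14 -0.54]]
```

View pics/gr.png

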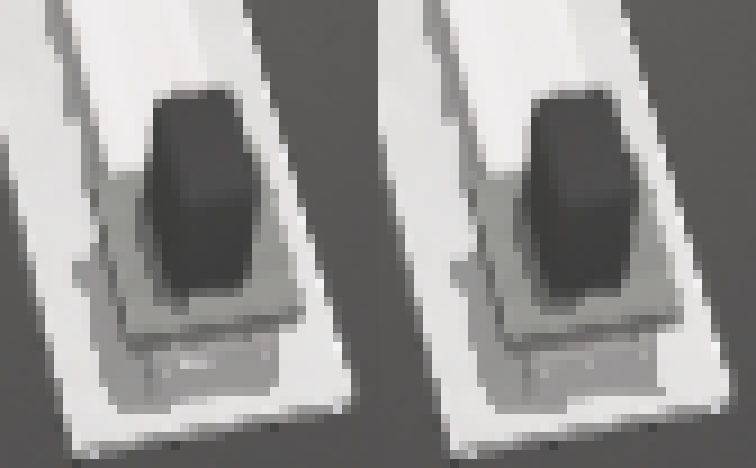

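The pusher sits within about half a millimetre of its start, if anything further back. Handing in.

```bash
python3 -c "
from h import *
print(workorder.close_job())"
```

```text
the job is handed in; nothing more can be done
None
```

I handed the job in at about 20 s of the 48 s allowed, with the gripper clear of everything. No verdict was reported.

- **Feeding:** I drove the pusher about 72 mm to its forward stop, which put the lowest carrier out on the outfeed, then pulled it back to its rear stop. The force rose at both ends without further travel.
- **Placing:** I carried the carrier to the larger stage, slid it between the fork ears and let go. A push from behind with the jaws shut gave about 6 N with no further movement, so it is against the stop.
- **Final pictures:**
  - The carrier lies flat in the fork.
  - The rest of the stack has dropped in the tower.
  - The bottle, jar, brush and green look-alike are unchanged from the first picture.
- **Checks that disagreed:** The wrist camera read about 1–2 mm to the left of the tool at times. I corrected for that once the carrier and fork were at the same height. For the pusher, the side picture puts it within about half a millimetre of its start, possibly slightly further back. An automatic image comparison of the scene view gave about 0.9 pixel (1–2 mm) of shift, mostly not along the pusher's travel, and I did not look into it further. The pull back had ended against the stop.

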